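# Hang the lid of a board test fixture on its hinge and hold it for the pin

### The arm

A 6-joint arm with a two-finger parallel gripper is mounted at the origin on the work surface. World frame = base frame: x ahead of the robot, y to its left, z up, the work surface at z = 0. Lengths are in m, angles in rad, forces in N, time in s.
With the tool pointing down it reaches from about 0.3 to 0.875 m from the base axis. Payload 4.2 kg.
Tool frame: the origin (TCP) lies on the mounting face of the last link; the fingertips stand 173 mm ahead of it and the grasp point (between the pads) lies 155 mm ahead of it (env.tips_ahead is the distance from the TCP to the fingertips, in m); z points along the fingers, y is the line along which they close (so a half turn about z gives the same grasp; the last joint's range is limited). The gripper opens to 85 mm and grips with 20 to 120 N. Pads are 22 mm wide; open, the fingers measure 114 mm over their backs; the gripper's body (76 mm by 85 mm) begins 54 mm behind the grasp point. The pads swing forward as they close: fully open they stand 13 mm farther back than shut.
Start: joints at [1.205, 0.32, 1.565, -0, 1.257, -0.02], TCP at [0.195, 0.541, 0.405] pointing down, gripper open.
Joint ranges: [-3.11, 3.11], [-0.84, 2.01], [0.21, 2.61], [-1.34, 4.49], [0.05, 2.63], [-2.56, 2.56]. Speed limits (rad/s): [2.57, 2.57, 3.14, 3.14, 3.14, 3.14].

### API

Orientations are given as a rotation vector (axis times angle).
In Python, from rig import env, get_image, calibration, order gives the robot as it stands.
- The arm moves only by the shell command python3 -m jog 'ROWS'. ROWS is JSON, a list of rows, each an object of numbers: "dx", "dy", "dz": the shift along the world's x, y, z in m; "rx", "ry", "rz": the turn, a rotation vector about the world's x, y, z in rad; "hand": the opening, from -1 (shut) to 1 (fully open), so that 0 is half open. In form: [{"dx": .., "dy": .., "dz": .., "rx": .., "ry": .., "rz": .., "hand": ..}, ...]. A call has 1 to 20 rows; each row is the pose to reach, as a shift and turn from the pose commanded when the call began; what a row does not reach only later rows make up. A row lasts 1/8 s, in which the tool goes at most 62.5 mm and 10.7 degrees, less where a joint would pass 70% of its speed; a pose out of reach is approached as far as the arm can. A call with a gripper value outside its range is refused whole. The fingers move at their own pace and stop on an object; the grip force is fixed at half the most. Time passes only in rows, so rows that repeat a pose let the fingers close. It gives the time, the measured TCP pose, the force, the opening and the grip force at its end, in the units of the state.
- env.get_obs(): the state, without advancing time (a new reading comes with each control period).
- get_image(name): name is "scene" or "top" or "wrist"; returns the picture (400x640x3 uint8, red, green, blue); there is no depth.
- calibration(name): a dict with "vertical_fov" (degrees; the focal length in pixels is half the picture's height over the tangent of half this angle, whatever the lens; pixels are square), "cx", "cy" (the principal point, pixels), "origin" and "orientation" of the camera in the world. Camera axes: x right, y up, looking along -z (the intrinsics and any distortion apply to the point x, -y, -z); pixel columns grow to the right and rows downward; lengths in m; the calibration is good to about 2 mm. A picture is of the moment at which its call begins: read the wrist's pose just before it. calibration takes no time and is no camera call; for the wrist camera it gives the pose at the moment of the call.
- order.hand_in(): hands the job in; it is judged then, once.
The state is a dict: "clock": time; "joint_pos": joint angles; "qd": joint speeds; "effort": joint torques, N m; "position": TCP position; "eef_rot": TCP orientation; "contact_force": force on the tool from outside, world axes, zero at the start; "ft_torque": the same for the moment, N m; "opening": finger opening in m; "grasp_force": force on a finger pad.
Only numpy, scipy, OpenCV 4.12 (cv2) and the standard library are available. Lean on these libraries where they do the work, as an engineer would, in place of code of your own. Each camera call takes 0.05 s, during which the arm holds its last target. There are 200 camera calls.

### The job

The hinge block of the board test fixture already stands at its setting on the rail but is loose: tighten its orange wing knob clockwise until it clamps hard, without shifting the block. Then pick up the black lid and gently bring its hinge knuckle between the two knuckles of the block, with the lid level over the fixture, so that the three pin holes line up. Finish while still holding the lid there, carried by the gripper and not leaning on the hinge block, so that a colleague can push the pin in; leave the other things on the bench where they are.

Things in the scene. Friction and masses are not known exactly. Their poses are not given: they have to be found in the camera images.
- fixture: Board test fixture, fixed to the bench, on its left or right half (the lid on the other). Aluminium base plate 270 (x) x 220 (y) mm, top 20 mm above the bench; black probe nest 150 x 130 mm centred at x -30, top at 32 mm, with four brass posts up to 41 mm; steel rail along y at x +100. Origin on the bench under the plate's centre; x axis points to the hinge side.
- hinge_carriage: Grey hinge block sliding along the fixture's y on the rail (2 N moves it when loose, 25 N when clamped). 52 x 76 mm, top 78 mm above the bench. Its origin is point carriage_bore. On its -x face is the fixed steel leaf with two knuckles, tubes 18 mm outside, 8.5 mm bore, 16 mm long, the gap between them 30 mm. The leaf's face behind the gap is at x +10.5; the gap is open above, below and in front.
- carriage_bore (a point): Point on the bore axis of the fixed hinge leaf, midway between its two knuckles, 64 mm above the bench. The bores run along its y axis (level); its x axis points away from where the lid hangs, its z axis is up; axes parallel to the fixture's.
- knob_grip (a point): Middle of the orange wing knob's grip, on the knob's vertical axis, 38 mm in +x of the bore axis, about 102 mm above the bench. The wing is a bar 52 mm long (this point's x), 12 mm thick (its y) and 26 mm high (13 mm above and below this point); the block's top is 24 mm below this point. It turns with the knob.
- clamp_knob (a joint): Angle of the wing knob, rad; grows as it turns clockwise seen from above. It starts between 0 and 0.25 (loose), begins to bite at 0.8, clamps hard from 1.1 on and meets its stop at 1.4. Turning takes about 0.1 to 0.2 N m; it stays where it is left, but a knock from a carried thing can turn it back (its top is 115 mm above the bench).
- lid: Loose lid, about 0.4 kg, lying handle up: black plate 150 (x) x 120 (y) x 8 mm on four white pins 17 mm long below it. Origin under the plate's centre at the level of the pin feet; x towards the hinge side, z up. The handle bar is over the plate's centre, close to the centre of mass. A 25 mm wide steel strap on top ends in one knuckle beyond the +x edge.
- lid_grip (a point): Middle of the lid's handle bar, 56 mm above the lid's origin. The bar is 94 mm long along the lid's y axis (70 mm clear between its two posts), 12 mm thick along its x axis and 16 mm high; 23 mm of free height between the bar and the plate.
- lid_bore (a point): Middle of the bore of the lid's knuckle: a tube along the lid's y, 18 mm outside, 8.5 mm bore, 25 mm long, ends tapered over the last 2 mm. It lies 92 mm in +x and 21 mm up from the lid's origin, 35 mm lower than lid_grip. With the holes in line it falls on point carriage_bore and the lid's axes are parallel to the fixture's; the pins then hang 11 mm over the nest.
- pin_mid (a point): Hinge pin, bystander: steel, 8 mm diameter, 75 mm long, its bullet nose tapering to 2 mm so that it finds holes up to 3 mm out of line; lying loose in a round steel dish at the back of the bench; point at its middle. Waits for a colleague; leave it there.
- driver: Bystander: loose screwdriver, yellow handle, 180 mm long, lying on the bench; origin under its middle.
- brush: Bystander: loose wooden-handled cleaning brush, 170 mm long, lying on the bench; origin under its middle.
- flux_bottle: Bystander: loose pale-blue bottle with yellow cap, 42 mm diameter, 110 mm tall, standing; origin under its middle.
- solder_reel: Bystander: loose green reel, 64 mm diameter, 50 mm tall, standing; origin under its middle.
- board: Bystander: loose green circuit board 100 x 80 mm, 14 mm tall with its parts, lying on the bench; origin under its middle.
Mind the look-alikes: they are no part of the job. Leave any green look-alike of the lid alone.

How it is judged:
On the way, in this order (a step that is already met when the one before it is completed fails the run):
1. the wing knob is turned clockwise until it clamps hard (1.1 rad or more) (value of joint clamp_knob above 1.1 rad), for 0.2 s.
2. the lid is lifted clear of the bench (handle bar more than 85 mm above it) (height (world z) of lid_grip above 0.085 m), for 0.2 s.
At the end, for the whole second after the job is handed in: Knob at 1.1 rad or more; hinge block within 6 mm of its start; lid bore in line with the block's bores (3 mm across and in height, 4 mm along, axes within 4 deg), lid level within 3.4 deg and still, held by the fingers, pressing on the block with under 6 N (value of joint clamp_knob above 1.1 rad and distance of carriage_bore from where it was at the start of the episode below 0.006 m and x of lid_bore in the frame of carriage_bore between -0.003 and 0.003 m and z of lid_bore in the frame of carriage_bore between -0.003 and 0.003 m and y of lid_bore in the frame of carriage_bore between -0.004 and 0.004 m and angle between the y axis of lid_bore and the y axis of carriage_bore, either way round below 0.07 rad and angle between lid_bore's own z axis and vertical below 0.06 rad and contact force between lid and the fingers above 2 N and contact force between lid and hinge_carriage below 6 N and linear speed of lid below 0.02 m/s); the arm keeps its last pose, push and grip.
It fails at once if the lid is rammed against the hinge block (more than 40 N) (contact force between lid and hinge_carriage above 40 N).
It fails at once if the hinge block is shifted along its rail by more than 12 mm (distance of carriage_bore from where it was at the start of the episode above 0.012 m).
It fails at once if the pin, screwdriver, brush, bottle, reel or circuit board is moved by more than 30 mm (distance of any of pin_mid, driver, brush, flux_bottle, solder_reel, board from where it was at the start of the episode above 0.03 m).
It also fails if it takes over 61 s, if anything falls off the work surface, if the arm or the gripper's body presses on something with over 40 N, if the wrist force passes 120 N, or if a joint passes its speed limit or range.

## Working session

There is one attempt and no reset: what is moved stays moved. The work goes in short steps, Python scripts to look and compute and a shell command to move; the robot and the scene stay as the last step left them, time stands still between calls to the robot, and variables do not carry over. Pictures are saved under pics/ and viewed, at most 10 in all, crops included, and the job is handed in when it is done.

```bash
mkdir -p pics
cat > h.py <<'E'
import numpy as np, cv2
from scipy.spatial.transform import Rotation as R
from rig import env, get_image, calibration, order
def rot(o):
    o=np.array(o,float)
    return o if o.shape==(3,3) else (R.from_rotvec(o).as_matrix() if o.size==3 else R.from_quat(o).as_matrix())
def ray(c,u,v):
    f=200/np.tan(np.radians(c["vertical_fov"])/2)
    d=rot(c["orientation"])@np.array([(u-c["cx"])/f,-(v-c["cy"])/f,-1])
    return np.array(c["origin"]),d
def onz(c,u,v,z):
    o,d=ray(c,u,v); return o+d*(z-o[2])/d[2]
def proj(c,p):
    f=200/np.tan(np.radians(c["vertical_fov"])/2)
    q=rot(c["orientation"]).T@(np.array(p)-c["origin"]); return c["cx"]-f*q[0]/q[2], c["cy"]+f*q[1]/q[2]
E
python3 - <<'E'
from h import *
for n in("top","scene"):
    im=get_image(n); cv2.imwrite(f"pics/{n}0.png",im[...,::-1]); print(n,calibration(n))
print(calibration("wrist")); print(env.get_obs())
E
```

```text
top {'vertical_fov': 53.463348786886364, 'cx': 319.21496927614834, 'cy': 199.78841235154098, 'origin': array([0.36778579, 0.08851988, 1.04602288]), 'orientation': array([ 0.14850867, -0.133688  , -1.59082254])}
scene {'vertical_fov': 49.28038916247432, 'cx': 317.0230425951348, 'cy': 200.41573690133757, 'origin': array([1.59173605, 0.25298044, 0.7874718 ]), 'orientation': array([0.72818503, 0.83804185, 1.56893585])}
{'vertical_fov': 63.68691700480235, 'cx': 323.07236342375853, 'cy': 202.1873649710866, 'origin': array([0.13102916, 0.56431309, 0.37274141]), 'orientation': array([-0.23772446, -0.16318709,  1.21736543])}
{'clock': 0.1, 'joint_pos': array([ 1.20501492e+00,  3.20197329e-01,  1.56557983e+00,  5.04645383e-05,
        1.25740272e+00, -1.99504710e-02]), 'qd': array([-1.04764065e-03, -4.20661145e-04, -3.34088666e-03, -5.40137634e-05,
       -3.84171335e-04,  1.32382064e-04]), 'effort': array([ 8.44431288e-04, -4.16408801e+01, -2.34704661e+01, -1.86577597e-05,
        4.94800115e-03,  5.90647147e-06]), 'position': array([0.19481928, 0.540814  , 0.40397487]), 'eef_rot': array([-5.40490457e-01, -3.09439189e+00,  2.43226958e-03]), 'contact_force': array([ 0.75497253,  0.39035436, -0.06966872]), 'ft_torque': array([ 0.00131583, -0.04320675,  0.01479094]), 'grasp_force': 0.0, 'opening': 0.0853982186857334}
```

View pics/top0.png

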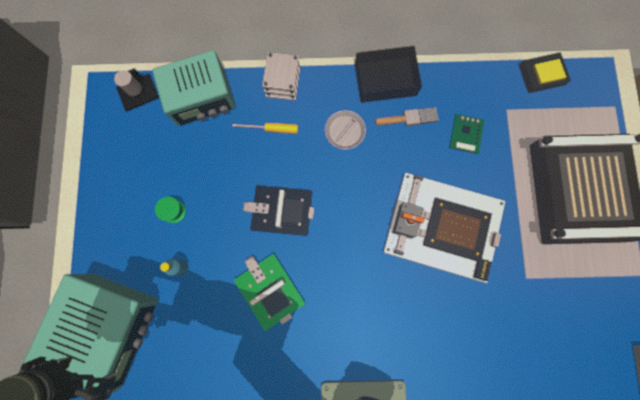

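View pics/scene0.png

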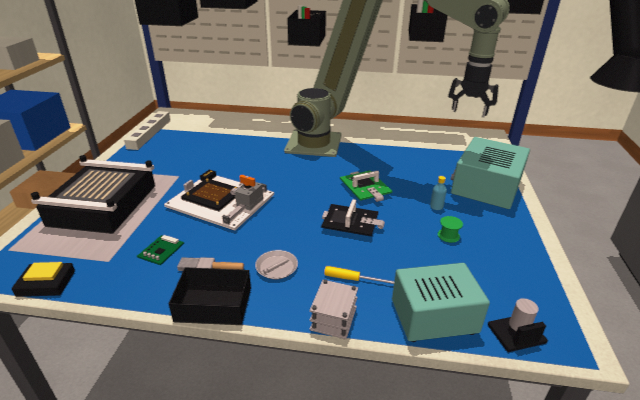

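The top view shows the black lid at about (281,210), its strap knuckle to the left at (250,208). The green look-alike is at (270,290) and has the wrong colour. The fixture is at (447,228), with the hinge block and orange knob at (410,215). The black lid fits the description; I'll confirm it in one enlarged crop.

Run:
```python
from h import *
im=cv2.imread("pics/top0.png"); 
a=cv2.resize(im[165:290,380:510],None,fx=4,fy=4,interpolation=cv2.INTER_CUBIC)
b=cv2.resize(im[175:250,235:325],None,fx=3,fy=3,interpolation=cv2.INTER_CUBIC)
o=np.zeros((500,520+270,3),np.uint8);o[:,:520]=a;o[:225,520:]=b;cv2.imwrite("pics/crop1.png",o)
c=calibration("top"); hsv=cv2.cvtColor(im,cv2.COLOR_BGR2HSV)
def comp(m,roi,name,z):
    M=np.zeros_like(m);x0,x1,y0,y1=roi;M[y0:y1,x0:x1]=m[y0:y1,x0:x1]
    cs,_=cv2.findContours(M,cv2.RETR_EXTERNAL,cv2.CHAIN_APPROX_NONE);k=max(cs,key=cv2.contourArea)
    r=cv2.minAreaRect(k);print(name,"area",cv2.contourArea(k),r)
    P=np.array([onz(c,*p,z)[:2] for p in cv2.boxPoints(r)]);e=[P[1]-P[0],P[2]-P[1]]
    print("  centre",P.mean(0).round(4),[(np.linalg.norm(q).round(4),np.degrees(np.arctan2(q[1],q[0])).round(1)) for q in e])
H,S,V=cv2.split(hsv)
comp(((H<15)&(S>150)&(V>150)).astype(np.uint8),(390,430,190,240),"orange",.115)
comp(((V<75)).astype(np.uint8),(235,325,175,250),"lid",.025)
comp(((H<95)|(H>125)|(S<110)).astype(np.uint8),(375,515,165,290),"plate",.02)
```

```text
orange area 32.5 ((408.6537780761719, 216.76919555664062), (11.926054000854492, 5.547001838684082), 33.690067291259766)
  centre [ 0.4903 -0.1146] [(np.float64(0.0134), np.float64(-36.2)), (np.float64(0.0277), np.float64(-126.2))]
lid area 1071.5 ((280.850341796875, 210.0341796875), (54.9100341796875, 43.403682708740234), 5.572198390960693)
  centre [0.5288 0.1965] [(np.float64(0.1144), np.float64(-5.2)), (np.float64(0.1448), np.float64(-97.2))]
plate area 9007.5 ((445.8471374511719, 227.39581298828125), (111.33350372314453, 85.60615539550781), 15.843083381652832)
  centre [ 0.475 -0.229] [(np.float64(0.2272), np.float64(-18.7)), (np.float64(0.2877), np.float64(-108.0))]
```

View pics/crop1.png

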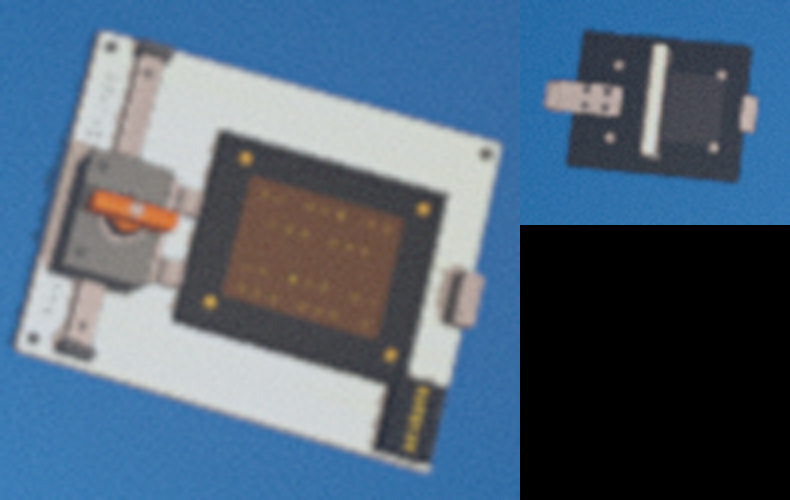

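The crop confirms it: a black plate with a white handle bar and a strap with a knuckle on the left. The fixture's hinge block has the orange wing at about (414,217), nearly along the fixture's x (about 72° in the world). I'm moving above the knob for a close look.

```bash
python3 -m jog '[{"dx":0.295,"dy":-0.67,"dz":0,"rz":-1.536,"hand":0.5},{"dx":0.295,"dy":-0.67,"dz":0,"rz":-1.536,"hand":0.5},{"dx":0.295,"dy":-0.67,"dz":0,"rz":-1.536,"hand":0.5},{"dx":0.295,"dy":-0.67,"dz":0,"rz":-1.536,"hand":0.5},{"dx":0.295,"dy":-0.67,"dz":0,"rz":-1.536,"hand":0.5},{"dx":0.295,"dy":-0.67,"dz":0,"rz":-1.536,"hand":0.5},{"dx":0.295,"dy":-0.67,"dz":0,"rz":-1.536,"hand":0.5},{"dx":0.295,"dy":-0.67,"dz":0,"rz":-1.536,"hand":0.5},{"dx":0.295,"dy":-0.67,"dz":0,"rz":-1.536,"hand":0.5},{"dx":0.295,"dy":-0.67,"dz":0,"rz":-1.536,"hand":0.5},{"dx":0.295,"dy":-0.67,"dz":0,"rz":-1.536,"hand":0.5},{"dx":0.295,"dy":-0.67,"dz":-0.04,"rz":-1.536,"hand":0.5},{"dx":0.295,"dy":-0.67,"dz":-0.04,"rz":-1.536,"hand":0.5},{"dx":0.295,"dy":-0.67,"dz":-0.04,"rz":-1.536,"hand":0.5},{"dx":0.295,"dy":-0.67,"dz":-0.04,"rz":-1.536,"hand":0.5},{"dx":0.295,"dy":-0.67,"dz":-0.04,"rz":-1.536,"hand":0.5}]'
python3 - <<'E'
from h import *
s=env.get_obs();c=calibration("wrist");im=get_image("wrist")[...,::-1];cv2.imwrite("pics/w1.png",im)
np.save("w1c.npy",c,allow_pickle=True)
print(s["position"],s["eef_rot"],s["joint_pos"],c)
H,S,V=cv2.split(cv2.cvtColor(np.ascontiguousarray(im),cv2.COLOR_BGR2HSV))
m=((H<15)&(S>150)&(V>120)).astype(np.uint8)
cs,_=cv2.findContours(m,cv2.RETR_EXTERNAL,cv2.CHAIN_APPROX_NONE)
for k in cs:
    if cv2.contourArea(k)>100: print(cv2.contourArea(k),cv2.boundingRect(k),cv2.minAreaRect(k))
E
```

```text
[0.19481928 0.540814   0.40397487] [-5.40490457e-01 -3.09439189e+00  2.43226958e-03] [ 1.20501492e+00  3.20197329e-01  1.56557983e+00  5.04645383e-05
  1.25740272e+00 -1.99504710e-02] {'vertical_fov': 63.68691700480235, 'cx': 323.07236342375853, 'cy': 202.1873649710866, 'origin': array([0.13102916, 0.56431309, 0.37274141]), 'orientation': array([-0.23772446, -0.16318709,  1.21736543])}schema error: expected keys dx, dy, dz, rx, ry, rz, hand
```

View pics/w1.png

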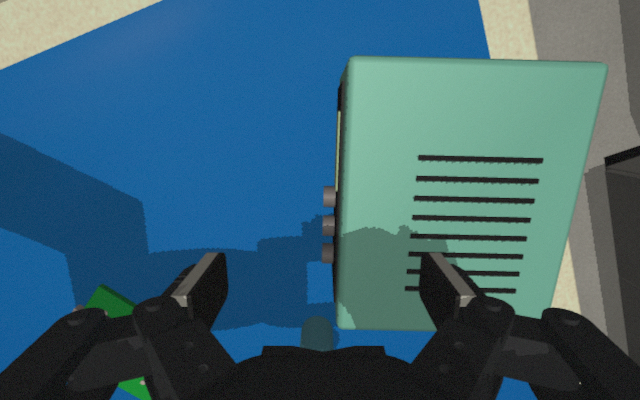

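The move was refused because every row must carry all seven keys, so the picture only shows the teal box from the start pose. I'm sending the move again.

```bash
python3 -m jog '[{"dx":0.295,"dy":-0.67,"dz":0,"rx":0,"ry":0,"rz":-1.536,"hand":0.5},{"dx":0.295,"dy":-0.67,"dz":0,"rx":0,"ry":0,"rz":-1.536,"hand":0.5},{"dx":0.295,"dy":-0.67,"dz":0,"rx":0,"ry":0,"rz":-1.536,"hand":0.5},{"dx":0.295,"dy":-0.67,"dz":0,"rx":0,"ry":0,"rz":-1.536,"hand":0.5},{"dx":0.295,"dy":-0.67,"dz":0,"rx":0,"ry":0,"rz":-1.536,"hand":0.5},{"dx":0.295,"dy":-0.67,"dz":0,"rx":0,"ry":0,"rz":-1.536,"hand":0.5},{"dx":0.295,"dy":-0.67,"dz":0,"rx":0,"ry":0,"rz":-1.536,"hand":0.5},{"dx":0.295,"dy":-0.67,"dz":0,"rx":0,"ry":0,"rz":-1.536,"hand":0.5},{"dx":0.295,"dy":-0.67,"dz":0,"rx":0,"ry":0,"rz":-1.536,"hand":0.5},{"dx":0.295,"dy":-0.67,"dz":0,"rx":0,"ry":0,"rz":-1.536,"hand":0.5},{"dx":0.295,"dy":-0.67,"dz":0,"rx":0,"ry":0,"rz":-1.536,"hand":0.5},{"dx":0.295,"dy":-0.67,"dz":-0.04,"rx":0,"ry":0,"rz":-1.536,"hand":0.5},{"dx":0.295,"dy":-0.67,"dz":-0.04,"rx":0,"ry":0,"rz":-1.536,"hand":0.5},{"dx":0.295,"dy":-0.67,"dz":-0.04,"rx":0,"ry":0,"rz":-1.536,"hand":0.5},{"dx":0.295,"dy":-0.67,"dz":-0.04,"rx":0,"ry":0,"rz":-1.536,"hand":0.5},{"dx":0.295,"dy":-0.67,"dz":-0.04,"rx":0,"ry":0,"rz":-1.536,"hand":0.5}]'
python3 - <<'E'
from h import *
s=env.get_obs();c=calibration("wrist");im=get_image("wrist")[...,::-1];cv2.imwrite("pics/w2.png",im)
np.save("w2c.npy",c,allow_pickle=True)
print(s["position"],s["eef_rot"],s["joint_pos"],c)
H,S,V=cv2.split(cv2.cvtColor(np.ascontiguousarray(im),cv2.COLOR_BGR2HSV))
m=((H<15)&(S>150)&(V>120)).astype(np.uint8)
cs,_=cv2.findContours(m,cv2.RETR_EXTERNAL,cv2.CHAIN_APPROX_NONE)
for k in cs:
    if cv2.contourArea(k)>100: print(cv2.contourArea(k),cv2.boundingRect(k),cv2.minAreaRect(k))
E
```

```text
clock: 2.15
position: [0.4898, -0.1281, 0.3658]
eef_rot: [2.536, 1.852, 0.002]
contact_force: [-0.2, 0.2, 0.1]
opening: 0.0643
grasp_force: 0.0
[ 0.48975064 -0.12807079  0.36577908] [2.53601001e+00 1.85170448e+00 1.99063754e-03] [-2.78515812e-01  2.41258308e-01  1.78011326e+00  8.52810325e-05
  1.11825589e+00  3.08731805e-02] {'vertical_fov': 63.68691700480235, 'cx': 323.07236342375853, 'cy': 202.1873649710866, 'origin': array([ 0.51020014, -0.06307103,  0.33456592]), 'orientation': array([-0.26979516,  0.03979138, -0.30797252])}
1080.5 (312, 173, 25, 70) ((324.67510986328125, 207.4517822265625), (69.25213623046875, 23.654020309448242), 85.91438293457031)
```

View pics/w2.png

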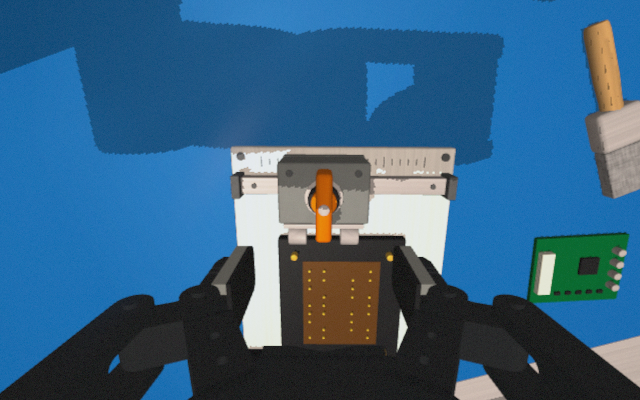

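The wrist view shows the wing knob at (324,211), running nearly straight up the picture. The block top spans roughly (279..368, 156..223), the knuckles are at (297,236) and (349,236), and the plate edges are nearly parallel to the picture.

Run:
```python
from h import *
c=np.load("w2c.npy",allow_pickle=True).item();im=cv2.imread("pics/w2.png")
P=lambda u,v,z:onz(c,u,v,z)[:2]
cr=im[130:270,220:470];cv2.imwrite("pics/w2c.png",cv2.resize(cr,None,fx=3.2,fy=3.2,interpolation=cv2.INTER_CUBIC))
g=np.array(c["origin"])
H,S,V=cv2.split(cv2.cvtColor(im,cv2.COLOR_BGR2HSV))
# bright top face of wing, row centres
m=(H<15)&(S>150)&(V>120)
for v in range(174,244,6):
    u=np.where(m[v,300:350])[0]+300
    if len(u):print(v,u.min(),u.max(),[P(x,v,.115).round(4) for x in(u.min(),u.max())])
w,h=P(231,148,.02),P(455,148,.02);d=h-w;print("plate hinge edge",np.linalg.norm(d),np.degrees(np.arctan2(*d[::-1])))
print("screw",P(324,211,.115))
for q in((279,156),(368,156),(278,223),(369,223)):print("blk",q,P(*q,.078).round(4))
for q in((297,236),(349,236)):print("knuckle",P(*q,.073).round(4))
```

```text
174 318 330 [array([ 0.4949, -0.1011]), array([ 0.5028, -0.1037])]
180 316 331 [array([ 0.4922, -0.1047]), array([ 0.5022, -0.1079])]
186 316 331 [array([ 0.4909, -0.1088]), array([ 0.5009, -0.112 ])]
192 316 331 [array([ 0.4896, -0.1129]), array([ 0.4996, -0.1161])]
198 311 335 [array([ 0.4849, -0.1159]), array([ 0.501 , -0.1211])]
204 316 336 [array([ 0.4869, -0.1212]), array([ 0.5004, -0.1255])]
210 316 334 [array([ 0.4855, -0.1254]), array([ 0.4977, -0.1293])]
216 316 331 [array([ 0.4841, -0.1297]), array([ 0.4943, -0.133 ])]
222 316 331 [array([ 0.4827, -0.134 ]), array([ 0.493 , -0.1373])]
228 316 330 [array([ 0.4813, -0.1384]), array([ 0.4909, -0.1415])]
234 316 330 [array([ 0.4798, -0.1428]), array([ 0.4895, -0.1459])]
240 316 330 [array([ 0.4784, -0.1472]), array([ 0.4881, -0.1504])]
plate hinge edge 0.21703529862689053 -17.751075037891592
screw [ 0.49069048 -0.12788326]
blk (279, 156) [ 0.4672 -0.0843]
blk (368, 156) [ 0.5346 -0.1059]
blk (278, 223) [ 0.4473 -0.137 ]
blk (369, 223) [ 0.5203 -0.1605]
knuckle [ 0.4577 -0.1548]
knuckle [ 0.5007 -0.1686]
```

View pics/w2c.png

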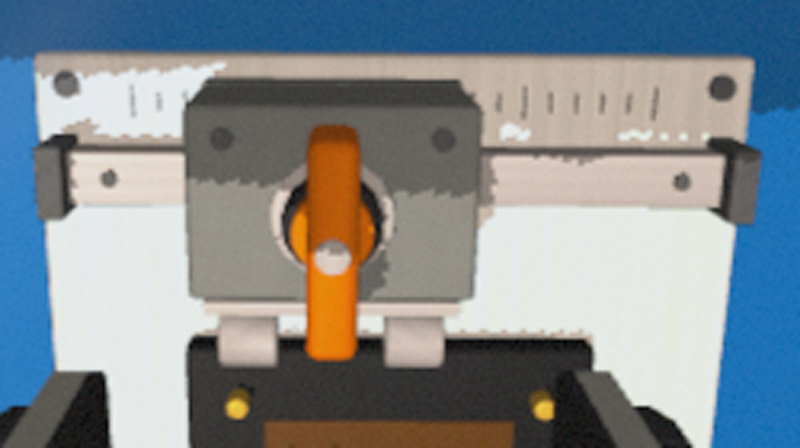

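The wing centre is at about (0.491,-0.1255) and lies along 71°; the measured length of 52.5 mm matches. The fixture's x axis is at 72.2°. I'm descending around the wing and closing.

```bash
python3 -m jog '[{"dx":0.001,"dy":0.0025,"dz":-0.05,"rx":0,"ry":0,"rz":-0.01,"hand":0},{"dx":0.001,"dy":0.0025,"dz":-0.09,"rx":0,"ry":0,"rz":-0.01,"hand":-0.2},{"dx":0.001,"dy":0.0025,"dz":-0.106,"rx":0,"ry":0,"rz":-0.01,"hand":-0.4},{"dx":0.001,"dy":0.0025,"dz":-0.106,"rx":0,"ry":0,"rz":-0.01,"hand":-0.5},{"dx":0.001,"dy":0.0025,"dz":-0.106,"rx":0,"ry":0,"rz":-0.01,"hand":-0.5}]'
python3 - <<'E'
from h import *
s=env.get_obs();c=calibration("wrist");im=get_image("wrist")[...,::-1];cv2.imwrite("pics/w3.png",im)
print(s["position"],c["origin"])
E
```

```text
clock: 2.82
position: [0.4933, -0.1269, 0.2627]
eef_rot: [2.539, 1.834, 0.011]
contact_force: [1.8, -0.5, 14.9]
opening: 0.0214
grasp_force: 7.5
[ 0.49334952 -0.12691647  0.26265035] [ 0.51476079 -0.06223484  0.23141698]
```

View pics/w3.png

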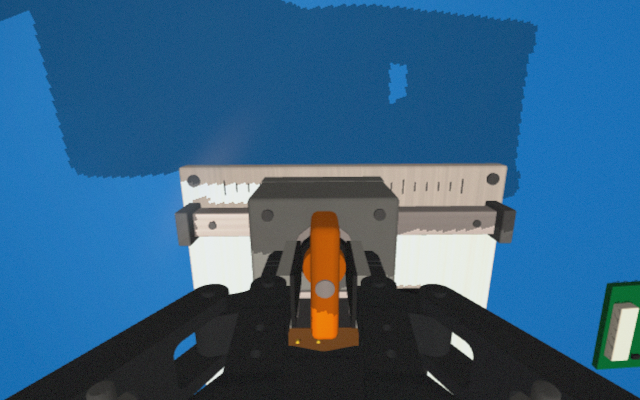

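The wrist view shows the wing (324,275) centred between the fingers. The 15 N upward force says the tips are resting on the knob's collar, so I'm raising a few millimetres before closing.

```bash
python3 -m jog '[{"dx":0,"dy":0,"dz":0.008,"rx":0,"ry":0,"rz":0,"hand":-0.4},{"dx":0,"dy":0,"dz":0.008,"rx":0,"ry":0,"rz":0,"hand":-0.4}]'
python3 - <<'E'
from h import *
s=env.get_obs();c=calibration("wrist");im=np.ascontiguousarray(get_image("wrist")[...,::-1]);cv2.imwrite("pics/w4.png",im)
np.save("w4c.npy",c,allow_pickle=True)
H,S,V=cv2.split(cv2.cvtColor(im,cv2.COLOR_BGR2HSV));m=(H<15)&(S>150)&(V>110)
R0=rot(s["eef_rot"])
for v in range(205,340,12):
    u=np.where(m[v,280:370])[0]+280
    if len(u):
        p=onz(c,(u.min()+u.max())/2,v,.115);print(v,u.min(),u.max(),(R0.T@(p-s["position"])).round(4))
# block top edges in row 250 & far corners
p=[onz(c,*q,.078) for q in((250,197),(397,197))];print(p)
E
```

```text
clock: 3.12
position: [0.4914, -0.1263, 0.2678]
eef_rot: [2.545, 1.837, 0.003]
contact_force: [2.6, -0.1, 1.0]
opening: 0.0257
grasp_force: 1.0
217 319 342 [0.0281 0.0026 0.1528]
229 317 344 [0.0231 0.0026 0.1528]
241 317 344 [0.0179 0.0026 0.1528]
253 311 348 [0.0126 0.0023 0.1528]
265 309 350 [0.0072 0.0023 0.1528]
277 317 343 [0.0017 0.0025 0.1528]
289 318 343 [-0.0039  0.0028  0.1528]
301 317 343 [-0.0097  0.0026  0.1528]
313 317 343 [-0.0156  0.0026  0.1528]
325 295 355 [-0.0216  0.0005  0.1528]
337 296 362 [-0.0278  0.0022  0.1528]
[array([ 0.46479324, -0.08931613,  0.078     ]), array([ 0.53574414, -0.11294808,  0.078     ])]
```

The wing is now about 2.5 mm to the tool's +y side. I'm comparing block against plate in both pictures to see whether the block was dragged.

Run:
```python
from h import *
out=np.zeros((600,800,3),np.uint8)
for i,(n,(x0,y0,w,h)) in enumerate((("w2",(222,140,240,70)),("w4",(170,155,350,100)))):
    im=cv2.imread(f"pics/{n}.png")[y0:y0+h,x0:x0+w];s=800/w
    im=cv2.resize(im,(800,int(h*s)),interpolation=cv2.INTER_CUBIC)[:295];out[i*300:i*300+im.shape[0]]=im
cv2.imwrite("pics/cmp.png",out)
```

```text
(no output)
```

View pics/cmp.png

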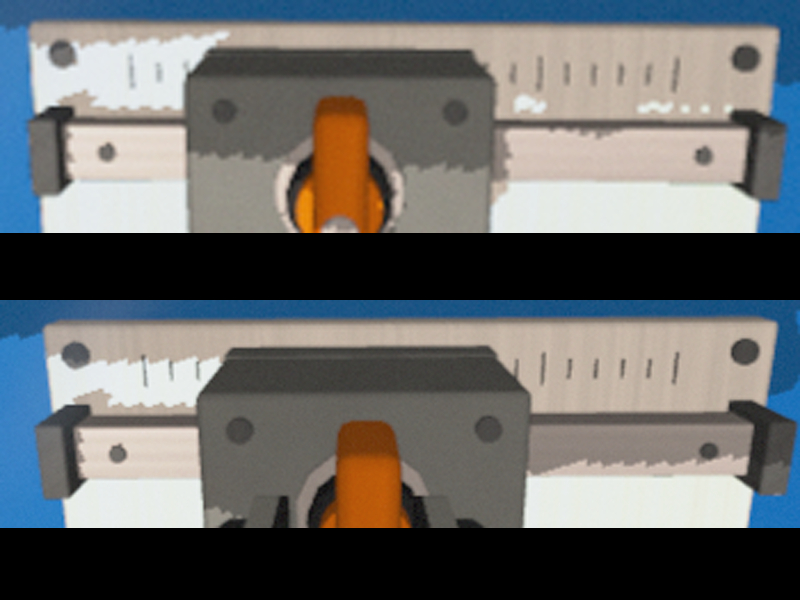

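The block screws relative to the plate screws show the loose block was dragged about 3–4 mm towards tool +y. The tool stands at the original wing line, so closing will centre the wing and bring the block back. Closing now.

```bash
python3 -m jog '[{"dx":0,"dy":0,"dz":0,"rx":0,"ry":0,"rz":0,"hand":-0.6},{"dx":0,"dy":0,"dz":0,"rx":0,"ry":0,"rz":0,"hand":-0.75},{"dx":0,"dy":0,"dz":0,"rx":0,"ry":0,"rz":0,"hand":-1},{"dx":0,"dy":0,"dz":0,"rx":0,"ry":0,"rz":0,"hand":-1},{"dx":0,"dy":0,"dz":0,"rx":0,"ry":0,"rz":0,"hand":-1}]'
cat >> h.py <<'E'
def screws(im,box):
    "dark round screw centres in the box"
    x0,y0,x1,y1=box;g=cv2.cvtColor(im,cv2.COLOR_BGR2GRAY)[y0:y1,x0:x1]
    bh=cv2.morphologyEx(cv2.GaussianBlur(g,(3,3),0),cv2.MORPH_BLACKHAT,np.ones((15,15),np.uint8))
    _,_,_,p=cv2.minMaxLoc(cv2.GaussianBlur(bh,(0,0),2));a=bh[max(p[1]-5,0):p[1]+6,max(p[0]-5,0):p[0]+6].astype(float)
    y,x=np.mgrid[max(p[1]-5,0):p[1]+6,max(p[0]-5,0):p[0]+6][:, :a.shape[0],:a.shape[1]]
    return x0+(x*a).sum()/a.sum(),y0+(y*a).sum()/a.sum()
def rel(c,im,boxes):
    "block screw midpoint minus plate screw midpoint, in fixture axes"
    q=[onz(c,*screws(im,b),z) for b,z in zip(boxes,(.02,.02,.078,.078))]
    d=q[1]-q[0];ey=-d/np.linalg.norm(d);ex=np.array([-ey[1],ey[0],0])*-1
    r=(q[2]+q[3])/2-(q[0]+q[1])/2
    print("spans",np.linalg.norm(d).round(4),np.linalg.norm(q[3]-q[2]).round(4),"rel x,y",(r@ex).round(4),(r@ey).round(4),"yaw of fixture x",np.degrees(np.arctan2(ex[1],ex[0])).round(2))
    return q
E
python3 - <<'E'
from h import *
c2=np.load("w2c.npy",allow_pickle=True).item();c4=np.load("w4c.npy",allow_pickle=True).item()
b=lambda *P:[(u-9,v-9,u+10,v+10) for u,v in P]
rel(c2,cv2.imread("pics/w2.png"),b((241,156),(446,157),(289,173),(358,173)))
B=b((203,178),(495,177),(275,212),(383,211));rel(c4,cv2.imread("pics/w4.png"),B)
c=calibration("wrist");im=np.ascontiguousarray(get_image("wrist")[...,::-1]);cv2.imwrite("pics/w5.png",im);np.save("w5c.npy",c,allow_pickle=True)
rel(c,im,B)
E
```

```text
clock: 3.8
position: [0.4913, -0.1265, 0.2674]
eef_rot: [2.547, 1.837, 0.002]
contact_force: [1.3, 0.3, 7.2]
opening: 0.0146
grasp_force: 58.5
spans 0.2002 0.0559 rel x,y -0.0063 0.0189 yaw of fixture x 71.71
spans 0.1999 0.0554 rel x,y -0.0054 0.0152 yaw of fixture x 71.97
spans 0.2001 0.055 rel x,y -0.0051 0.0183 yaw of fixture x 71.96
```

The block is back to within 0.6 mm (y 18.3 against 18.9 mm) and the wing is gripped at 58 N. Turning it clockwise.

```bash
python3 -m jog '[{"dx":0,"dy":0,"dz":0,"rx":0,"ry":0,"rz":-0.15,"hand":-1},{"dx":0,"dy":0,"dz":0,"rx":0,"ry":0,"rz":-0.3,"hand":-1},{"dx":0,"dy":0,"dz":0,"rx":0,"ry":0,"rz":-0.45,"hand":-1},{"dx":0,"dy":0,"dz":0,"rx":0,"ry":0,"rz":-0.6,"hand":-1},{"dx":0,"dy":0,"dz":0,"rx":0,"ry":0,"rz":-0.75,"hand":-1},{"dx":0,"dy":0,"dz":0,"rx":0,"ry":0,"rz":-0.9,"hand":-1},{"dx":0,"dy":0,"dz":0,"rx":0,"ry":0,"rz":-1.05,"hand":-1},{"dx":0,"dy":0,"dz":0,"rx":0,"ry":0,"rz":-1.2,"hand":-1},{"dx":0,"dy":0,"dz":0,"rx":0,"ry":0,"rz":-1.3,"hand":-1},{"dx":0,"dy":0,"dz":0,"rx":0,"ry":0,"rz":-1.3,"hand":-1},{"dx":0,"dy":0,"dz":0,"rx":0,"ry":0,"rz":-1.3,"hand":-1}]'
python3 -c "
from h import *
s=env.get_obs();print(s['ft_torque'],s['joint_pos'])"
```

```text
clock: 5.22
position: [0.4916, -0.1271, 0.2675]
eef_rot: [3.139, -0.078, 0.004]
contact_force: [1.7, -2.7, 5.8]
opening: 0.0146
grasp_force: 58.5
[-0.57826915 -0.32196506 -0.02920613] [-2.75321025e-01  3.46898676e-01  1.91249732e+00 -1.61250287e-03
  8.79038046e-01  1.34624527e+00]
```

The wing has followed a 1.30 rad turn. I'm releasing it, rising, and checking the wing angle numerically.

```bash
python3 -m jog '[{"dx":0,"dy":0,"dz":0,"rx":0,"ry":0,"rz":0,"hand":-0.5},{"dx":0,"dy":0,"dz":0,"rx":0,"ry":0,"rz":0,"hand":-0.4},{"dx":0,"dy":0,"dz":0.02,"rx":0,"ry":0,"rz":0,"hand":-0.4},{"dx":0,"dy":0,"dz":0.06,"rx":0,"ry":0,"rz":0,"hand":0},{"dx":0,"dy":0,"dz":0.1,"rx":0,"ry":0,"rz":0,"hand":0},{"dx":0,"dy":0,"dz":0.1,"rx":0,"ry":0,"rz":0,"hand":0},{"dx":0,"dy":0,"dz":0.1,"rx":0,"ry":0,"rz":0,"hand":0}]'
python3 - <<'E'
from h import *
c=calibration("wrist");im=np.ascontiguousarray(get_image("wrist")[...,::-1]);cv2.imwrite("pics/w6.png",im);np.save("w6c.npy",c,allow_pickle=True)
H,S,V=cv2.split(cv2.cvtColor(im,cv2.COLOR_BGR2HSV));m=(H<15)&(S>150)&(V>110)
m=m.astype(np.uint8);cs,_=cv2.findContours(m,cv2.RETR_EXTERNAL,cv2.CHAIN_APPROX_NONE)
k=max([k for k in cs],key=cv2.contourArea);r=cv2.minAreaRect(k);print(r)
P=np.array([onz(c,*p,.115)[:2] for p in cv2.boxPoints(r)]);print(P.mean(0))
for q in(P[1]-P[0],P[2]-P[1]):print(np.linalg.norm(q),np.degrees(np.arctan2(q[1],q[0])))
E
```

```text
clock: 6.1
position: [0.4903, -0.1263, 0.3656]
eef_rot: [-3.14, 0.079, 0.004]
contact_force: [-0.9, 0.4, -0.2]
opening: 0.0427
grasp_force: 0.0
((459.9959411621094, 199.51449584960938), (103.87605285644531, 81.07325744628906), 15.708637237548828)
[ 0.49214692 -0.22289105]
0.05686385626599762 -14.30104341282235
0.07323112214838022 -108.11680033914826
```

View pics/w6.png

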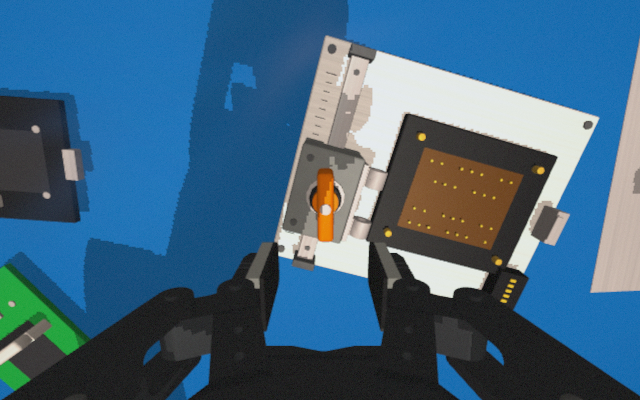

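The wing, at (325,205), now stands about 75° clockwise of its start, well past 1.1 rad. The block looks unmoved, with the knuckles at (375,178) and (361,228). Next I go above the black lid, and measure the bore from this picture too.

```bash
python3 -m jog '[{"dx":0.039,"dy":0.323,"dz":0.02,"rx":0,"ry":0,"rz":-0.06,"hand":0.5},{"dx":0.039,"dy":0.323,"dz":0.02,"rx":0,"ry":0,"rz":-0.06,"hand":0.5},{"dx":0.039,"dy":0.323,"dz":0.0,"rx":0,"ry":0,"rz":-0.06,"hand":0.5},{"dx":0.039,"dy":0.323,"dz":0,"rx":0,"ry":0,"rz":-0.06,"hand":0.5},{"dx":0.039,"dy":0.323,"dz":0,"rx":0,"ry":0,"rz":-0.06,"hand":0.5},{"dx":0.039,"dy":0.323,"dz":0,"rx":0,"ry":0,"rz":-0.06,"hand":0.5},{"dx":0.039,"dy":0.323,"dz":0,"rx":0,"ry":0,"rz":-0.06,"hand":0.5},{"dx":0.039,"dy":0.323,"dz":0,"rx":0,"ry":0,"rz":-0.06,"hand":0.5},{"dx":0.039,"dy":0.323,"dz":0,"rx":0,"ry":0,"rz":-0.06,"hand":0.5}]'
python3 - <<'E'
from h import *
s=env.get_obs();c=calibration("wrist");im=np.ascontiguousarray(get_image("wrist")[...,::-1]);cv2.imwrite("pics/w7.png",im);np.save("w7c.npy",c,allow_pickle=True)
print(s["position"],s["eef_rot"],s["joint_pos"])
# bore from w6
c6=np.load("w6c.npy",allow_pickle=True).item();i6=cv2.imread("pics/w6.png")
a=np.radians(72);ex=np.array([np.cos(a),np.sin(a),0])
kn=(onz(c6,325,170,.115)+onz(c6,325,242,.115))/2;print("knob",kn,"bore",kn-.038*ex)
print("knuckles",onz(c6,375,178,.066),onz(c6,361,228,.066))
b=[(u-9,v-9,u+10,v+10) for u,v in((332,49),(281,246),(311,158),(292,222))]
q=rel(c6,i6,b)
# lid handle (light) mask
H,S,V=cv2.split(cv2.cvtColor(im,cv2.COLOR_BGR2HSV));m=((S<60)&(V>130)).astype(np.uint8)
cs,_=cv2.findContours(m,cv2.RETR_EXTERNAL,cv2.CHAIN_APPROX_NONE)
for k in cs:
    if cv2.contourArea(k)>300:
        r=cv2.minAreaRect(k);P=np.array([onz(c,*p,.064)[:2] for p in cv2.boxPoints(r)]);e=(P[1]-P[0],P[2]-P[1])
        print(np.round(r[0]),np.round(r[1]),P.mean(0).round(4),[(np.linalg.norm(q).round(4),np.degrees(np.arctan2(q[1],q[0])).round(1)) for q in e])
E
```

```text
clock: 7.28
position: [0.5299, 0.1949, 0.3668]
eef_rot: [3.136, -0.176, -0.0]
contact_force: [0.1, 1.0, 0.1]
opening: 0.064
grasp_force: 0.0
[0.52988109 0.19491034 0.36675869] [ 3.13616560e+00 -1.76359524e-01 -4.10577999e-04] [ 3.32193504e-01  3.29934054e-01  1.64868916e+00 -3.68201283e-04
  1.16339024e+00  2.01548571e+00]
knob [ 0.4924645  -0.12725007  0.115     ] bore [ 0.48072185 -0.16339022  0.115     ]
knuckles [ 0.5014973  -0.17042067  0.066     ] [ 0.45707682 -0.1577391   0.066     ]
spans 0.2068 0.0607 rel x,y 0.0054 -0.0176 yaw of fixture x -109.48
[276. 322.] [59. 24.] [0.4061 0.2545] [(np.float64(0.0247), np.float64(-54.6)), (np.float64(0.0613), np.float64(-151.7))]
[629. 246.] [39. 20.] [ 0.4485 -0.0765] [(np.float64(0.018), np.float64(-96.5)), (np.float64(0.0397), np.float64(-171.7))]
[255. 183.] [67. 25.] [0.5457 0.2526] [(np.float64(0.0225), np.float64(-12.4)), (np.float64(0.0573), np.float64(-97.6))]
[402. 184.] [12. 30.] [0.5307 0.1265] [(np.float64(0.026), np.float64(-6.5)), (np.float64(0.01), np.float64(-100.1))]
[322. 188.] [ 13. 105.] [0.5322 0.1953] [(np.float64(0.0933), np.float64(-6.8)), (np.float64(0.0108), np.float64(-96.5))]
[622. 196.] [ 35. 154.] [ 0.4947 -0.0629] [(np.float64(0.1276), np.float64(-17.7)), (np.float64(0.0314), np.float64(-117.6))]
```

View pics/w7.png

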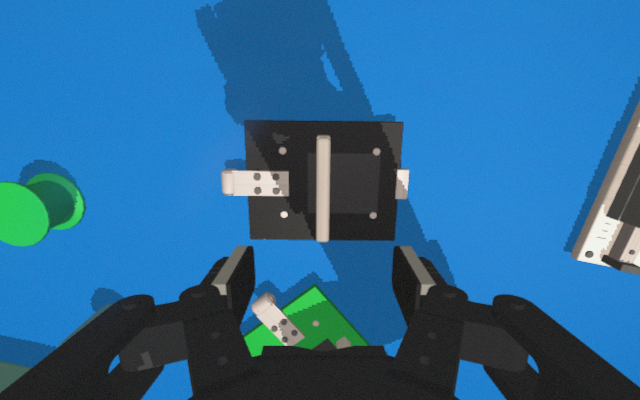

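The tenth view shows the black lid with its bar at (322,188), 93 mm long and lying along −6.8°, and its knuckle at (229,183) on the left. It is well centred under the gripper. I'm descending onto the bar and closing.

```bash
python3 -m jog '[{"dx":0.0023,"dy":0.0004,"dz":-0.06,"rx":0,"ry":0,"rz":-0.007,"hand":0.2},{"dx":0.0023,"dy":0.0004,"dz":-0.11,"rx":0,"ry":0,"rz":-0.007,"hand":0},{"dx":0.0023,"dy":0.0004,"dz":-0.145,"rx":0,"ry":0,"rz":-0.007,"hand":0},{"dx":0.0023,"dy":0.0004,"dz":-0.155,"rx":0,"ry":0,"rz":-0.007,"hand":0},{"dx":0.0023,"dy":0.0004,"dz":-0.155,"rx":0,"ry":0,"rz":-0.007,"hand":0},{"dx":0.0023,"dy":0.0004,"dz":-0.155,"rx":0,"ry":0,"rz":-0.007,"hand":-0.5},{"dx":0.0023,"dy":0.0004,"dz":-0.155,"rx":0,"ry":0,"rz":-0.007,"hand":-1},{"dx":0.0023,"dy":0.0004,"dz":-0.155,"rx":0,"ry":0,"rz":-0.007,"hand":-1},{"dx":0.0023,"dy":0.0004,"dz":-0.155,"rx":0,"ry":0,"rz":-0.007,"hand":-1},{"dx":0.0023,"dy":0.0004,"dz":-0.155,"rx":0,"ry":0,"rz":-0.007,"hand":-1},{"dx":0.0023,"dy":0.0004,"dz":-0.155,"rx":0,"ry":0,"rz":-0.007,"hand":-1}]'
```

```text
clock: 8.7
position: [0.5328, 0.1969, 0.2135]
eef_rot: [-3.135, 0.184, -0.005]
contact_force: [-2.2, -1.6, 6.2]
opening: 0.0105
grasp_force: 60.1
```

```bash
python3 -m jog '[{"dx":0,"dy":0,"dz":0.02,"rx":0,"ry":0,"rz":0,"hand":-1},{"dx":0,"dy":0,"dz":0.06,"rx":0,"ry":0,"rz":0,"hand":-1},{"dx":0,"dy":0,"dz":0.1,"rx":0,"ry":0,"rz":0,"hand":-1},{"dx":0,"dy":0,"dz":0.11,"rx":0,"ry":0,"rz":0,"hand":-1},{"dx":0,"dy":0,"dz":0.11,"rx":0,"ry":0,"rz":0,"hand":-1},{"dx":0,"dy":0,"dz":0.11,"rx":0,"ry":0,"rz":0,"hand":-1}]'
python3 - <<'E'
from h import *
s=env.get_obs();c=calibration("wrist");im=np.ascontiguousarray(get_image("wrist")[...,::-1]);cv2.imwrite("pics/w8.png",im);np.save("w8c.npy",[c,s["position"],s["eef_rot"]],allow_pickle=True)
p,R0=s["position"],rot(s["eef_rot"]);print(R0.round(4))
# expected lid_bore: tool frame offset  (y toward lid -x, since tool y at -97)
lb=R0.T@ (np.array([0,0,0]));
g=p+np.array([0,0,-.1575]);ly=-R0[:,1]
b=g+.092*ly-np.array([0,0,.035]);print("exp bore px",proj(c,b),"ends",proj(c,b+R0[:,0]*.0125),proj(c,b-R0[:,0]*.0125))
H,S,V=cv2.split(cv2.cvtColor(im,cv2.COLOR_BGR2HSV));m=((S<60)&(V>120)).astype(np.uint8)
n,l,st,ce=cv2.connectedComponentsWithStats(m)
for i in range(1,n):
    if st[i,4]>150:print(st[i],ce[i].round(1))
E
```

```text
clock: 9.45
position: [0.5316, 0.1967, 0.3197]
eef_rot: [3.135, -0.184, -0.006]
contact_force: [-0.6, -0.6, -3.8]
opening: 0.0104
grasp_force: 58.9Traceback (most recent call last):
  File "<stdin>", line 2, in <module>
    arr = np.asanyarray(arr)
ValueError: setting an array element with a sequence. The requested array has an inhomogeneous shape after 1 dimensions. The detected shape was (3,) + inhomogeneous part.
```

```bash
cat > m.py <<'E'
from h import *
s=env.get_obs();c=calibration("wrist");im=cv2.imread("pics/w8.png")
p,R0=s["position"],rot(s["eef_rot"]);print(R0.round(4))
g=p+R0[:,2]*.1575;ly=-R0[:,1]
b=g+.092*ly+R0[:,2]*.035;print("exp bore px",proj(c,b),"ends",proj(c,b+R0[:,0]*.0125),proj(c,b-R0[:,0]*.0125))
H,S,V=cv2.split(cv2.cvtColor(im,cv2.COLOR_BGR2HSV));m=((S<60)&(V>120)).astype(np.uint8)
n,l,st,ce=cv2.connectedComponentsWithStats(m)
for i in range(1,n):
    if st[i,4]>150:print(st[i],ce[i].round(1))
k=max([i for i in range(1,n) if ce[i][0]<250 and st[i,4]>150],key=lambda i:st[i,4],default=0)
if k:
    for u in range(st[k,0],st[k,0]+st[k,2],4):
        v=np.where(l[:,u]==k)[0];print(u,v.min(),v.max(),end=' | ')
E
python3 m.py
```

```text
[[ 0.9931 -0.1169 -0.0038]
 [-0.1169 -0.9931 -0.0013]
 [-0.0036  0.0018 -1.    ]]
exp bore px (np.float64(152.79235613269708), np.float64(242.84671236379353)) ends (np.float64(149.44380529949402), np.float64(220.81939601793408)) (np.float64(156.0143242375139), np.float64(264.0413467702186))
[ 308  163   31  189 5297] [323.1 254.2]
[239 185  14  14 159] [245.5 191.8]
[418 185  15  14 160] [424.8 191.8]
[ 609  210   31   76 1250] [628.6 257.1]
[ 457  220   29   57 1219] [470.7 248.2]
[ 133  223  128   52 5579] [194.8 250.6]
[292 241  16  45 425] [299.7 260.8]
[340 241  16  44 417] [346.5 260.8]
133 231 240 | 137 227 264 | 141 227 271 | 145 224 272 | 149 223 273 | 153 223 273 | 157 223 273 | 161 223 274 | 165 225 274 | 169 228 274 | 173 229 274 | 177 229 274 | 181 229 274 | 185 229 274 | 189 229 274 | 193 229 274 | 197 229 274 | 201 229 274 | 205 229 274 | 209 229 274 | 213 229 274 | 217 229 274 | 221 229 274 | 225 229 274 | 229 229 274 | 233 229 274 | 237 229 274 | 241 229 274 | 245 229 274 | 249 229 274 | 253 229 274 | 257 229 274 |
```

The lid is held level (weight 3.8 N) and its knuckle is seen at about (151,248), close to the expected place. I'm carrying it high over the knob to a pose 25 mm short of the hinge and 12 mm above it.

```bash
python3 -m jog '[{"dx":0,"dy":0,"dz":0.04,"rx":0,"ry":0,"rz":0,"hand":-1},{"dx":-0.005,"dy":-0.02,"dz":0.065,"rx":0,"ry":0,"rz":0,"hand":-1},{"dx":-0.012,"dy":-0.065,"dz":0.07,"rx":0,"ry":0,"rz":-0.02,"hand":-1},{"dx":-0.022,"dy":-0.12,"dz":0.07,"rx":0,"ry":0,"rz":-0.04,"hand":-1},{"dx":-0.032,"dy":-0.175,"dz":0.07,"rx":0,"ry":0,"rz":-0.06,"hand":-1},{"dx":-0.043,"dy":-0.23,"dz":0.07,"rx":0,"ry":0,"rz":-0.09,"hand":-1},{"dx":-0.054,"dy":-0.285,"dz":0.07,"rx":0,"ry":0,"rz":-0.12,"hand":-1},{"dx":-0.064,"dy":-0.34,"dz":0.07,"rx":0,"ry":0,"rz":-0.15,"hand":-1},{"dx":-0.074,"dy":-0.395,"dz":0.07,"rx":0,"ry":0,"rz":-0.18,"hand":-1},{"dx":-0.083,"dy":-0.44,"dz":0.07,"rx":0,"ry":0,"rz":-0.197,"hand":-1},{"dx":-0.088,"dy":-0.465,"dz":0.07,"rx":0,"ry":0,"rz":-0.197,"hand":-1},{"dx":-0.088,"dy":-0.471,"dz":0.05,"rx":0,"ry":0,"rz":-0.197,"hand":-1},{"dx":-0.088,"dy":-0.471,"dz":0.02,"rx":0,"ry":0,"rz":-0.197,"hand":-1},{"dx":-0.088,"dy":-0.471,"dz":-0.01,"rx":0,"ry":0,"rz":-0.197,"hand":-1},{"dx":-0.088,"dy":-0.471,"dz":-0.035,"rx":0,"ry":0,"rz":-0.197,"hand":-1},{"dx":-0.088,"dy":-0.471,"dz":-0.048,"rx":0,"ry":0,"rz":-0.197,"hand":-1},{"dx":-0.088,"dy":-0.471,"dz":-0.051,"rx":0,"ry":0,"rz":-0.197,"hand":-1},{"dx":-0.088,"dy":-0.471,"dz":-0.051,"rx":0,"ry":0,"rz":-0.197,"hand":-1},{"dx":-0.088,"dy":-0.471,"dz":-0.051,"rx":0,"ry":0,"rz":-0.197,"hand":-1}]'
cat > m.py <<'E'
import sys
from h import *
s=env.get_obs();c=calibration("wrist");im=np.ascontiguousarray(get_image("wrist")[...,::-1]);n=sys.argv[1];cv2.imwrite(f"pics/{n}.png",im)
np.save(n+"c.npy",c,allow_pickle=True)
p,R0=s["position"],rot(s["eef_rot"]);print(p.round(4),R0.round(4).tolist())
b=p+R0[:,2]*.1925-.092*R0[:,1];print("nominal lid bore",b.round(4),"px",np.round(proj(c,b),1))
t=np.array([.480,-.163,.064]);print("block bore px",np.round(proj(c,t),1))
e=np.array([-.951,.309,0])
for k in(15,31,-15,-31):print("knuckle edge px",k,np.round(proj(c,t+e*k/1000+[0,0,.009]),1))
g=cv2.cvtColor(im,cv2.COLOR_BGR2GRAY)
H,S,V=cv2.split(cv2.cvtColor(im,cv2.COLOR_BGR2HSV));m=((S<60)&(V>110)).astype(np.uint8)
n,l,st,ce=cv2.connectedComponentsWithStats(m)
for i in range(1,n):
    if st[i,4]>120:print(st[i],ce[i].round(1))
E
python3 m.py w9
```

```text
clock: 11.88
position: [0.4445, -0.2743, 0.2716]
eef_rot: [3.102, -0.491, 0.003]
contact_force: [-0.8, -0.2, -1.9]
opening: 0.011
grasp_force: 59.1
[ 0.4445 -0.2743  0.2716] [[0.951, -0.309, 0.0016], [-0.309, -0.9511, -0.0011], [0.0019, 0.0005, -1.0]]
nominal lid bore [ 0.4732 -0.187   0.0791] px [152.6 242.7]
block bore px [123.3 234.4]
knuckle edge px 15 [118.2 264.8]
knuckle edge px 31 [122.8 289.9]
knuckle edge px -15 [108.9 214.5]
knuckle edge px -31 [103.5 185.8]
[  503     0   137   265 22648] [568.  133.6]
[  17   13   78  152 6376] [58.3 94.5]
[   71    13   383   216 36641] [250.9  73.7]
[ 309  163   30  189 5147] [323.1 255.1]
[  0 177  32  21 393] [ 16.8 184.1]
[ 93 182  36  34 937] [111.7 199.2]
[  71  184  190  139 9193] [163.6 266.4]
[418 185  15  15 175] [425.  192.1]
[239 186  14  13 143] [245.4 191.9]
[ 15 219  52  54 617] [ 48.9 239.9]
[ 457  224   29   53 1173] [470.6 249.5]
```

Run:
```python
from h import *
im=cv2.imread("pics/w9.png");H,S,V=cv2.split(cv2.cvtColor(im,cv2.COLOR_BGR2HSV));m=((S<60)&(V>110)).astype(int)
def runs(a,o):
    d=np.diff(np.r_[0,a,0]);return [(int(x+o),int(y+o-1)) for x,y in zip(np.where(d==1)[0],np.where(d==-1)[0]) if y-x>3]
for u in range(84,180,5):print(u,runs(m[170:330,u],170))
print()
for v in(190,200,210,230,248,260,270,280,290):print(v,runs(m[v,60:270],60))
```

```text
84 [(212, 248), (305, 316)]
89 [(237, 271), (305, 309), (316, 321)]
94 [(186, 192), (262, 294), (304, 307), (317, 321)]
99 [(186, 213), (286, 299), (302, 321)]
104 [(187, 213), (298, 321)]
109 [(187, 215), (262, 270), (294, 304), (311, 321)]
114 [(187, 215), (265, 286), (290, 321)]
119 [(187, 214), (265, 288), (294, 321)]
124 [(187, 213), (265, 289)]
129 [(256, 262), (265, 289)]
134 [(170, 179), (230, 243), (256, 261), (264, 309)]
139 [(170, 211), (230, 268), (271, 309)]
144 [(170, 223), (230, 271), (284, 322)]
149 [(170, 223), (227, 271), (273, 276), (278, 321)]
154 [(170, 223), (230, 318)]
159 [(170, 223), (230, 316)]
164 [(170, 223), (230, 313)]
169 [(170, 227), (230, 310)]
174 [(180, 228), (230, 308)]
179 [(220, 228), (230, 305)]

190 [(72, 79), (94, 127), (136, 175), (239, 251)]
200 [(74, 81), (96, 128), (138, 176)]
210 [(77, 83), (98, 127), (139, 177)]
230 [(81, 87), (134, 243)]
248 [(60, 66), (84, 91), (135, 258)]
260 [(60, 65), (87, 93), (127, 197), (206, 230), (240, 259)]
270 [(89, 95), (109, 138), (141, 195), (207, 230), (241, 260)]
280 [(91, 97), (111, 140), (149, 186)]
290 [(93, 99), (114, 118), (131, 187)]
```

Run:
```python
from h import *
def sil(c,b,ey,ys):
    ex=np.array([ey[1],-ey[0],0]);ex/=np.linalg.norm(ex);th=np.linspace(0,2*np.pi,73)
    for y in ys:
        q=np.array([proj(c,b+ey*y+.009*(ex*np.cos(t)+np.array([0,0,1])*np.sin(t))) for t in th])
        print("  y",y,"u",q[:,0].min().round(1),q[:,0].max().round(1),"v at top",np.round(proj(c,b+ey*y+[0,0,.009]),1),"v min/max",q[:,1].min().round(1),q[:,1].max().round(1))
c=np.load("w9c.npy",allow_pickle=True).item()
e=np.array([-.951,.309,0]);print("block");sil(c,np.array([.480,-.163,.064]),e,(-.031,-.023,-.015,.015,.023,.031))
print("lid");sil(c,np.array([.4732,-.187,.0791]),e,(-.0125,0,.0125))
```

```text
block
  y -0.031 u 94.6 132.7 v at top [103.5 185.8] v min/max 179.1 185.8
  y -0.023 u 97.3 134.8 v at top [106.2 200.3] v min/max 192.4 200.3
  y -0.015 u 100.0 137.0 v at top [108.9 214.5] v min/max 205.4 214.5
  y 0.015 u 109.5 144.5 v at top [118.2 264.8] v min/max 251.7 264.8
  y 0.023 u 111.9 146.4 v at top [120.5 277.5] v min/max 263.5 277.5
  y 0.031 u 114.2 148.3 v at top [122.8 289.9] v min/max 274.9 289.9
lid
  y -0.0125 u 129.6 168.1 v at top [140.  226.5] v min/max 215.6 226.5
  y 0 u 133.4 171.0 v at top [143.7 249.6] v min/max 236.7 249.6
  y 0.0125 u 137.0 173.8 v at top [147.2 271.8] v min/max 257.0 271.8
```

The predictions match within about a pixel. The remaining shift is about 26 mm along the fixture's x, 1 mm along y and 15 mm down. I'm going in gently, stopping 8 mm short first.

```bash
python3 -m jog '[{"dx":0.0015,"dy":0.006,"dz":-0.004,"rx":0,"ry":0,"rz":0,"hand":-1},{"dx":0.003,"dy":0.012,"dz":-0.008,"rx":0,"ry":0,"rz":0,"hand":-1},{"dx":0.0046,"dy":0.0174,"dz":-0.012,"rx":0,"ry":0,"rz":0,"hand":-1},{"dx":0.0046,"dy":0.0174,"dz":-0.015,"rx":0,"ry":0,"rz":0,"hand":-1},{"dx":0.0046,"dy":0.0174,"dz":-0.015,"rx":0,"ry":0,"rz":0,"hand":-1},{"dx":0.0046,"dy":0.0174,"dz":-0.015,"rx":0,"ry":0,"rz":0,"hand":-1}]'
python3 m.py w10 | head -3
python3 - <<'E'
from h import *
im=cv2.imread("pics/w10.png");H,S,V=cv2.split(cv2.cvtColor(im,cv2.COLOR_BGR2HSV));m=((S<60)&(V>110)).astype(int)
def runs(a,o):
    d=np.diff(np.r_[0,a,0]);return [(int(x+o),int(y+o-1)) for x,y in zip(np.where(d==1)[0],np.where(d==-1)[0]) if y-x>3]
for u in range(110,180,6):print(u,runs(m[170:330,u],170))
for v in(195,205,215,235,248,260,275,285,292):print(v,runs(m[v,80:270],80))
E
```

```text
clock: 12.68
position: [0.4488, -0.2568, 0.2557]
eef_rot: [3.103, -0.491, -0.0]
contact_force: [-0.3, -0.5, -2.6]
opening: 0.0111
grasp_force: 59.2
[ 0.4488 -0.2568  0.2557] [[0.9511, -0.309, -0.0002], [-0.309, -0.9511, -0.0002], [-0.0001, 0.0002, -1.0]]
nominal lid bore [ 0.4772 -0.1694  0.0632] px [152.6 242.8]
block bore px [138.7 242.1]
110 [(189, 210), (284, 313), (318, 329)]
116 [(191, 219), (313, 329)]
122 [(191, 221), (308, 314), (323, 329)]
128 [(191, 221), (274, 298), (302, 329)]
134 [(186, 221), (230, 243), (276, 301), (320, 328)]
140 [(190, 219), (230, 270), (276, 302)]
146 [(230, 271), (275, 319)]
152 [(170, 193), (227, 272), (274, 319)]
158 [(170, 223), (230, 274), (298, 316)]
164 [(170, 223), (230, 276), (293, 313)]
170 [(170, 228), (230, 310)]
176 [(196, 228), (230, 307)]
195 [(85, 92), (108, 143), (153, 175), (240, 251)]
205 [(87, 94), (110, 144), (154, 177)]
215 [(89, 96), (111, 143), (154, 178)]
235 [(93, 100), (133, 194), (203, 229), (238, 257)]
248 [(95, 102), (135, 258)]
260 [(98, 105), (137, 197), (206, 231), (240, 259)]
275 [(101, 108), (122, 129), (145, 155), (164, 185)]
285 [(103, 110), (124, 156), (166, 187)]
292 [(104, 111), (125, 157), (165, 187)]
```

The knuckle sits in the gap with about 2.4 and 1.5 mm to spare (rows 221–226 and 272–275) and is 8.4 mm short along x. Closing the last distance slowly.

```bash
python3 -m jog '[{"dx":0.001,"dy":0.0025,"dz":0.0005,"rx":0,"ry":0,"rz":0,"hand":-1},{"dx":0.002,"dy":0.005,"dz":0.0008,"rx":0,"ry":0,"rz":0,"hand":-1},{"dx":0.003,"dy":0.007,"dz":0.0008,"rx":0,"ry":0,"rz":0,"hand":-1},{"dx":0.003,"dy":0.0079,"dz":0.0008,"rx":0,"ry":0,"rz":0,"hand":-1},{"dx":0.003,"dy":0.0079,"dz":0.0008,"rx":0,"ry":0,"rz":0,"hand":-1},{"dx":0.003,"dy":0.0079,"dz":0.0008,"rx":0,"ry":0,"rz":0,"hand":-1}]'
python3 m.py w11 | head -3
python3 - <<'E'
from h import *
im=cv2.imread("pics/w11.png");H,S,V=cv2.split(cv2.cvtColor(im,cv2.COLOR_BGR2HSV));m=((S<60)&(V>110)).astype(int)
def runs(a,o):
    d=np.diff(np.r_[0,a,0]);return [(int(x+o),int(y+o-1)) for x,y in zip(np.where(d==1)[0],np.where(d==-1)[0]) if y-x>3]
for u in range(128,176,6):print(u,runs(m[170:330,u],170))
for v in(195,205,215,235,248,260,280,288,296):print(v,runs(m[v,80:270],80))
H2=(H<15)&(S>150)&(V>100);y,x=np.where(H2[:, :300]);print("orange",len(x),(x.min(),x.max(),y.min(),y.max()) if len(x) else 0)
E
```

```text
clock: 13.48
position: [0.4518, -0.2492, 0.2567]
eef_rot: [3.102, -0.491, 0.001]
contact_force: [-0.6, -3.7, -2.5]
opening: 0.011
grasp_force: 59.3
[ 0.4518 -0.2492  0.2567] [[0.9511, -0.309, 0.0003], [-0.309, -0.9511, -0.001], [0.0006, 0.0009, -1.0]]
nominal lid bore [ 0.4803 -0.1619  0.0641] px [152.7 242.7]
block bore px [154.9 242.6]
128 [(190, 216), (290, 313), (317, 329)]
134 [(192, 219), (230, 242), (323, 328)]
140 [(192, 222), (230, 270), (273, 287), (306, 325)]
146 [(187, 190), (192, 222), (230, 271), (276, 298), (317, 322)]
152 [(186, 189), (191, 221), (226, 271), (277, 301)]
158 [(191, 220), (230, 273), (276, 316)]
164 [(170, 186), (230, 313)]
170 [(170, 207), (215, 228), (230, 310)]
195 [(103, 111), (125, 161), (169, 176), (240, 251)]
205 [(105, 112), (127, 162), (170, 177)]
215 [(107, 114), (128, 162), (170, 178)]
235 [(111, 118), (133, 194), (203, 229), (238, 258)]
248 [(84, 92), (113, 120), (135, 258)]
260 [(88, 95), (115, 122), (137, 197), (206, 230), (240, 259)]
280 [(80, 86), (119, 126), (139, 172), (180, 186)]
288 [(121, 127), (141, 173), (181, 187)]
296 [(122, 129), (142, 173), (176, 188)]
orange 5670 (np.int64(0), np.int64(79), np.int64(214), np.int64(346))
```

Rows 226–272 sit centred between 222 and 276, and the tube edges line up (135 against 134). A light 3 N touch on the leaf shows, so I'm backing off 1 mm.

```bash
python3 -m jog '[{"dx":-0.0003,"dy":-0.001,"dz":0,"rx":0,"ry":0,"rz":0,"hand":-1},{"dx":-0.0003,"dy":-0.001,"dz":0,"rx":0,"ry":0,"rz":0,"hand":-1},{"dx":-0.0003,"dy":-0.001,"dz":0,"rx":0,"ry":0,"rz":0,"hand":-1},{"dx":-0.0003,"dy":-0.001,"dz":0,"rx":0,"ry":0,"rz":0,"hand":-1},{"dx":-0.0003,"dy":-0.001,"dz":0,"rx":0,"ry":0,"rz":0,"hand":-1},{"dx":-0.0003,"dy":-0.001,"dz":0,"rx":0,"ry":0,"rz":0,"hand":-1}]'
python3 m.py w12 | head -3
python3 - <<'E'
from h import *
im=cv2.imread("pics/w12.png");H,S,V=cv2.split(cv2.cvtColor(im,cv2.COLOR_BGR2HSV));m=((S<60)&(V>110)).astype(int)
for v in(205,215,248,280,288):print(v,[int(x)+100 for x in np.where(np.diff(m[v,100:180])==1)[0]])
o=((H<15)&(S>150)&(V>100)).astype(np.uint8);o[:,150:]=0
cs,_=cv2.findContours(o,cv2.RETR_EXTERNAL,cv2.CHAIN_APPROX_NONE);k=max(cs,key=cv2.contourArea)
c=calibration("wrist");P=np.array([onz(c,*p[0],.115)[:2] for p in k]).astype(np.float32)*1000;r=cv2.minAreaRect(P);print(r)
E
```

```text
clock: 14.28
position: [0.4515, -0.2498, 0.2565]
eef_rot: [-3.103, 0.491, 0.0]
contact_force: [0.4, 0.1, -3.5]
opening: 0.0104
grasp_force: 59.2
[ 0.4515 -0.2498  0.2565] [[0.9511, -0.309, -0.0001], [-0.309, -0.9511, 0.0], [-0.0001, 0.0, -1.0]]
nominal lid bore [ 0.4799 -0.1623  0.064 ] px [152.7 242.7]
block bore px [153.8 242.2]
205 [103, 125, 168]
215 [105, 126, 168]
248 [111, 134]
280 [117, 137, 178]
288 [118, 138]
((487.9757385253906, -146.9453887939453), (28.954612731933594, 58.21738815307617), 57.02067947387695)
```

The contact is gone, the full 3.5 N weight is on the gripper, the lid is level and the bores line up within about 1 mm. Handing in.

```bash
python3 -c "
from rig import order
print(order.hand_in())"
```

```text
the job is handed in; nothing more can be done
None
```

The job is handed in, but the hand-in gave no verdict: the knob was turned about 1.3 rad and the gripper holds the lid level, off the block, its bore within about 1 mm of the block's by my measurement; before clamping, the fingers dragged the loose block about 3–4 mm, and closing on the knob brought it back to within about 0.6 mm.

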